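# Snap the bail clip home on a box dredge and fold the bail

### The arm

A 6-joint arm with a two-finger parallel gripper is mounted at the origin on the work surface. World frame = base frame: x ahead of the robot, y to its left, z up, the work surface at z = 0. Lengths are in m, angles in rad, forces in N, time in s.
With the tool pointing down it reaches from about 0.25 to 0.775 m from the base axis. Payload 4 kg.
Tool frame: the origin (TCP) lies on the centre line of the jaws, within the pads' length; the fingertips stand 17 mm ahead of it and the grasp point (between the pads) lies 2 mm behind it; z points along the fingers, y is the line along which they close (so a half turn about z gives the same grasp; the last joint's range is limited). The gripper opens to 94 mm and grips with 3 to 60 N. Pads are 16 mm wide; open, the fingers measure 119 mm over their backs; the gripper's body (75 mm by 177 mm) begins 78 mm behind the grasp point.
Start: joints at [-1.296, 0.087, 1.371, -0, 1.684, -0.103], TCP at [0.203, -0.511, 0.223] pointing down, gripper open.
Joint ranges: [-3.1, 3.1], [-0.76, 2.03], [0.27, 2.55], [-1.08, 4.22], [0.17, 2.65], [-2.57, 2.57]. Speed limits (rad/s): [2.79, 2.79, 3.14, 3.14, 3.14, 3.14].

### API

Orientations are given as [roll, pitch, yaw] about the fixed x, y, z axes, in that order (R = Rz(yaw) Ry(pitch) Rx(roll)).
In Python, from bench import robot gives the robot as it stands.
- The arm moves only by the tool servo_tool, never from a script. Its argument "plan" is a list of rows, each a list of 7 numbers: the shift along the tool's x, y, z normalised to -1 to 1, where 1 is 0.1 m, then the turn, a rotation vector about the tool's x, y, z normalised to -1 to 1, where 1 is pi/2 rad, then the finger opening in mm, from 0 to 94. In form: [[x, y, z, ax, ay, az, gripper], ...]. A call has 1 to 12 rows; each row is the pose to reach, as a shift and turn from the pose commanded when the call began, along the tool's axes at that moment; what a row does not reach only later rows make up. A row lasts 1/12 s, in which the tool goes at most 41.7 mm and 7.16 degrees, less where a joint would pass 70% of its speed; a pose out of reach is approached as far as the arm can. A call with a number of a shift or a turn outside -1 to 1 is refused whole. A call with a gripper value outside its range is refused whole. The fingers move at their own pace and stop on an object; the grip force is fixed at half the most. Time passes only in rows, so rows that repeat a pose let the fingers close. It gives the time, the measured TCP pose, the force, the opening and the grip force at its end, in the units of the state.
- robot.get_obs(): the state, without advancing time (a new reading comes with each control period).
- robot.snapshot(name): name is "scene" or "top"; returns the picture (384x512x3 uint8, red, green, blue); there is no depth.
- robot.camera_params(name): a dict with "camera_matrix" (3x3 intrinsics, pixels), "rvec" (rotation vector, rad) and "tvec" (3), from world to camera coordinates, as OpenCV has them. Camera axes: x right, y down, z forward; pixel columns grow to the right and rows downward; lengths in m; the calibration is good to about 2 mm. A picture is of the moment at which its call begins. camera_params takes no time and is no camera call.
- robot.close_job(): hands the job in; it is judged then, once.
Trained networks look in the newest picture that a camera, given by its name, has taken for a name from the list of things; names that differ only in an ending like _2 or _b are one class to them, and where a whole thing is asked for, a point or a joint stands for the part that bears it (a point fixed in the world has none). Each returns a list of dicts, best first, with "conf" (0 to 1); they miss things now and then, are a little off and sometimes report something else, mostly with a low value. They report only what shows in the picture. A call takes as long as a camera call.
- robot.find_in(thing, camera): "extent" ([centre column, centre row, width, height] in pixels, round what is visible of it).
The state is a dict: "time": time; "joint_positions": joint angles; "qvel": joint speeds; "joint_torque": joint torques, N m; "tool_pos": TCP position; "ee_rot": TCP orientation; "wrist_force": force on the tool from outside, world axes, zero at the start; "wrist_torque": the same for the moment, N m; "width": finger opening in m; "finger_force": force on a finger pad.
Only numpy, scipy, OpenCV 4.12 (cv2) and the standard library are available. Lean on these libraries where they do the work, as an engineer would, in place of code of your own. Each camera call takes 0.05 s, during which the arm holds its last target. There are 200 camera calls.

### The job

On this box dredge one of the two red-eyed spring clips that keep the yellow towing bail on its pins has only been started in its cross hole and stands higher than the other. Push that clip down until its bow snaps over the pin and it sits as low as the one on the other side; then, with the bail secured, fold the bail back down until its crossbar lies on top of the box. Leave the other clip fully home and do not shift the things lying around.

Things in the scene. Friction and masses are not known exactly. Their poses are not given: they have to be found in the camera images.
- dredge: galvanised box dredge fixed on the bench, open mouth towards its -x. Origin on the bench (z = 0) midway between its two bail pins. Box x -40 to 185, y -100 to 100, height 120 mm; lips reach x -66. Steel pins 18 mm thick stand out level from both sides along +y and -y, axis 80 mm up, ends at y +-143; each has an upright 6 mm cross hole at y +-131
- pin_left (a point): centre of the cross hole of the pin on the dredge's +y side: on the pin's axis (dredge frame 0, 131, 80 mm).
- pin_right (a point): the same for the pin on the dredge's -y side (dredge frame 0, -131, 80 mm).
- clip: loose R-clip of 4 mm steel wire with a red vinyl-dipped eye, 76 mm tall: straight leg started in the cross hole of one pin (left or right), bow resting on that pin. Origin on the leg, 24 mm above its tip; on the pin's axis when home, starts 19 mm higher. z up the leg, bow on -x side, 16 mm out. May lean. Push of 5 to 12 N over 12 mm, then it snaps under the pin; hard stop within 1 mm below home
- clip_eye (a point): top of the red eye (round loop, 23 mm across, 5 mm thick) of that clip, the place to push: clip frame -5, 0, 51.5 mm. It ends 51.5 mm above the pin's axis (131.5 mm above the bench) and starts 19 mm above that.
- clip_bow (a joint): how far the springy bow of that clip is forced open (rad): 0 relaxed, at the start and when home; about 0.075 as the bow passes the widest part of the pin.
- clip_home: the second R-clip, identical, red eye too, already fully home on the other pin; its origin lies on that pin's axis.
- bail (a joint): angle of the yellow towing bail (rad): 0 = folded down with its crossbar lying on the box's top sheet, positive = raised about the pins' axis. It starts between 0.42 and 0.78 and stays where it is left: a stiff hinge, which takes about 2 to 4 N at the crossbar to push down.
- crossbar (a point): middle of the yellow bail's 12 mm round crossbar, on its axis; straight for 130 mm along the dredge's y. Dredge frame, bail at q: x = 165 cos(q+0.283), y = 0, z = 80 + 165 sin(q+0.283) mm. A steel towing ring 32 mm across sits on its middle, on the far side, in the bail's plane. The arms run from the pins beside the box at y +-110 mm
- jar_amber: closed specimen jar, amber, 72 mm in diameter, 115 mm tall, loose; origin under its middle. Bystander.
- jar_pale: closed specimen jar, pale, 60 mm in diameter, 95 mm tall, loose. Bystander.
- jar_olive: closed specimen jar, olive, 68 mm in diameter, 110 mm tall, loose. Bystander.
- wrench: steel wrench 170 mm long lying on the bench. Bystander.
- dish: open glass dish 96 mm across, 16 mm high. Bystander.
- caliper: caliper 200 mm long lying on the bench. Bystander.

How it is judged:
On the way, in this order (a step that is already met when the one before it is completed fails the run):
1. the started clip is home: its origin within 4 mm of the pin's axis and its bow sprung back under the pin ((distance between clip and pin_left below 0.004 m or distance between clip and pin_right below 0.004 m) and value of joint clip_bow below 0.04 rad), for 0.1 s.
2. the bail is folded down on the box (value of joint bail below 0.06 rad), for 0.1 s.
At the end, for the whole second after the job is handed in: Both clips sit home, each with its origin within 4 mm of a pin's axis; the pushed clip's bow has sprung back (bow joint below 0.04 rad), it is upright within 0.2 rad and at rest; the bail is folded to within 0.06 rad (10 mm at the crossbar) of lying on the box (all of step 1 and (distance between clip_home and pin_left below 0.004 m or distance between clip_home and pin_right below 0.004 m) and angle between clip's own z axis and vertical below 0.2 rad and linear speed of clip below 0.02 m/s and value of joint bail below 0.06 rad); the robot touches nothing.
It fails at once if a bystander is shifted by more than 40 mm or knocked over (distance of any of jar_amber, jar_pale, jar_olive, wrench, dish, caliper from where it was at the start of the episode above 0.04 m).
It fails at once if the clip that was already home is pulled up or knocked out by more than 10 mm (distance of clip_home from where it was at the start of the episode above 0.01 m).
It also fails if it takes over 45 s, if anything falls off the work surface, if the arm or the gripper's body presses on something with over 40 N, if the wrist force passes 120 N, or if a joint passes its speed limit or range.

## Working session

There is one attempt and no reset: what is moved stays moved. The work goes in short steps, Python scripts to look and compute and a tool call to move; the robot and the scene stay as the last step left them, time stands still between calls to the robot, and variables do not carry over. Pictures are saved under pics/ and viewed, at most 10 in all, crops included, and the job is handed in when it is done.

Besides the shell and the picture viewer there is one more tool, called after ">>>" as name(argument=value, ...) on one line, values as JSON. servo_tool: Moves the arm, as the interface text tells. Scaled input: -1 to 1 covers 0.1 m each way for a shift and pi/2 rad each way for a turn. Its arguments: {"type":"object","properties":{"plan":{"type":"array","items":{"type":"array","items":{"type":"number"}}}},"required":["plan"]}

```bash
mkdir -p pics; cat > h.py <<'E'
import numpy as np, cv2
from scipy.spatial.transform import Rotation as R
from bench import robot
def cam(n):
    p=robot.camera_params(n); K=np.array(p["camera_matrix"],float); Rm=cv2.Rodrigues(np.array(p["rvec"],float))[0]; t=np.array(p["tvec"],float).ravel()
    return K,Rm,t
def proj(n,P):
    K,Rm,t=cam(n); q=(Rm@np.atleast_2d(P).T).T+t; q=q@K.T; return q[:,:2]/q[:,2:]
def atz(n,uv,z):
    K,Rm,t=cam(n); d=Rm.T@np.linalg.inv(K)@np.array([*uv,1.]); c=-Rm.T@t; return c+d*(z-c[2])/d[2]
def save(n,f):
    im=robot.snapshot(n); cv2.imwrite(f,im[:,:,::-1]); return im
E
python3 - <<'E'
from h import *
for n in("scene","top"):
    im=save(n,f"pics/{n}0.png")
    K,Rm,t=cam(n); print(n,K[0,0],(-Rm.T@t).round(3))
    for th in("dredge","clip","clip_eye","clip_home","crossbar","jar_amber","jar_pale","jar_olive","wrench","dish","caliper"):
        print(th,[(np.round(d["extent"],1).tolist(),round(d["conf"],2)) for d in robot.find_in(th,n)][:4])
o=robot.get_obs();print(o["time"],o["tool_pos"],o["ee_rot"])
E
```

```text
scene 353.6850210203181 [1.144 0.543 0.645]
dredge [([277.4, 208.9, 124.0, 116.8], 0.6)]
clip []
clip_eye []
clip_home [([332.2, 214.8, 4.3, 11.1], 0.49)]
crossbar [([287.7, 188.0, 70.4, 67.2], 0.63)]
jar_amber [([427.2, 300.7, 51.8, 61.6], 0.94)]
jar_pale [([350.6, 311.9, 31.8, 51.0], 0.9)]
jar_olive [([161.9, 165.6, 22.1, 38.0], 0.7), ([209.1, 275.2, 69.6, 50.2], 0.28)]
wrench [([419.1, 277.9, 75.5, 28.6], 0.71)]
dish [([201.3, 155.9, 19.2, 13.5], 0.75)]
caliper [([206.6, 275.3, 70.8, 52.8], 0.59), ([288.1, 188.2, 70.8, 68.3], 0.59)]
top 465.41112137071474 [0.369 0.002 1.643]
dredge [([234.9, 214.0, 85.5, 87.7], 0.77), ([144.8, 180.8, 20.7, 25.5], 0.74)]
clip []
clip_eye []
clip_home []
crossbar [([233.7, 215.0, 69.9, 41.2], 0.71)]
jar_amber [([116.4, 214.3, 26.8, 20.5], 0.78), ([232.2, 216.3, 81.7, 86.8], 0.29)]
jar_pale [([145.9, 179.2, 24.7, 23.3], 0.82)]
jar_olive [([367.8, 193.3, 24.4, 23.7], 0.9), ([233.2, 152.9, 18.0, 52.1], 0.3)]
wrench [([132.4, 253.8, 42.6, 27.5], 0.8)]
dish [([374.1, 246.3, 25.9, 30.1], 0.95)]
caliper [([236.2, 154.2, 21.4, 54.7], 0.86)]
1.2 [ 0.20287824 -0.51125665  0.22252197] [3.14143912e+00 1.52960365e-05 3.77773672e-01]
```

```bash
python3 - <<'E'
import cv2
a=cv2.imread("pics/scene0.png")[120:345,180:400]; b=cv2.imread("pics/top0.png")[140:290,160:310]
cv2.imwrite("pics/a.png",cv2.resize(a,None,fx=2.6,fy=2.6,interpolation=2)); cv2.imwrite("pics/b.png",cv2.resize(b,None,fx=4,fy=4,interpolation=2))
import numpy as np
for f in("scene0","top0"):
    im=cv2.imread(f"pics/{f}.png").astype(int); m=((im[:,:,2]>im[:,:,1]*1.7)&(im[:,:,2]>im[:,:,0]*1.7)&(im[:,:,2]>70)).astype(np.uint8)
    n,l,s,c=cv2.connectedComponentsWithStats(m,connectivity=8)
    print(f,[(s[i].tolist(),c[i].round(1).tolist()) for i in range(1,n) if s[i][4]>2])
E
```

```text
scene0 [([249, 49, 4, 2, 8], [250.5, 49.5]), ([250, 48, 19, 50, 760], [259.6, 73.3]), ([267, 156, 7, 7, 36], [270.2, 158.7]), ([3, 168, 30, 20, 143], [16.4, 177.6]), ([2, 180, 2, 2, 3], [2.3, 180.7]), ([327, 205, 8, 8, 48], [330.8, 208.8]), ([126, 209, 3, 5, 13], [126.8, 211.0]), ([98, 218, 17, 18, 191], [106.9, 227.0]), ([107, 248, 12, 7, 54], [112.9, 250.9]), ([408, 278, 42, 36, 714], [426.9, 300.2]), ([404, 314, 33, 17, 130], [418.5, 325.1])]
top0 [([38, 178, 3, 2, 4], [39.0, 178.8]), ([109, 208, 14, 19, 55], [118.3, 219.8]), ([190, 225, 3, 6, 12], [191.1, 227.8]), ([269, 241, 3, 6, 12], [270.2, 243.7])]
```

View pics/a.png

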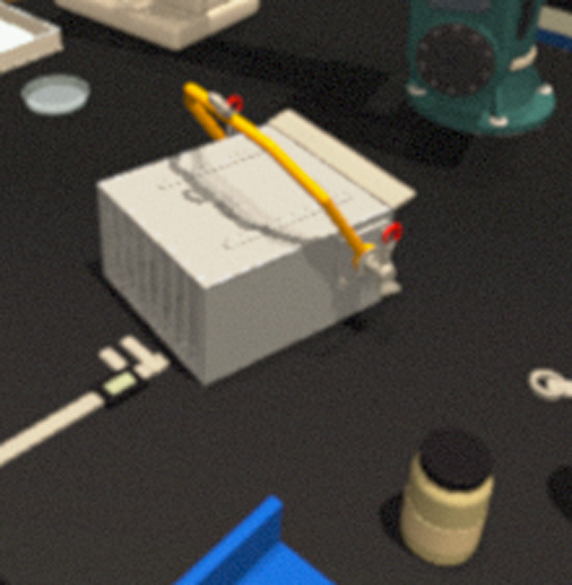

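View pics/b.png

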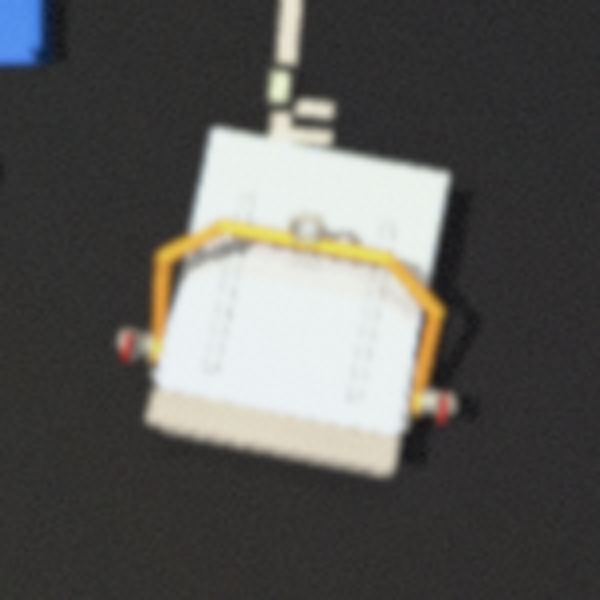

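The scene view shows the bail raised, with red eyes at (270,159) and (331,209). In the top view the eyes are at (191,228) and (270,244), and the mouth is at the bottom. I'll fit the dredge pose from these points next.

```bash
cat >> h.py <<'E'
def D(p,P): # dredge mm -> world
    c,s=np.cos(p[2]),np.sin(p[2]); P=np.atleast_2d(P)/1000.
    return np.c_[p[0]+c*P[:,0]-s*P[:,1],p[1]+s*P[:,0]+c*P[:,1],P[:,2]]
E
python3 - <<'E'
from h import *
from scipy.optimize import least_squares
print("top dirs",[atz("top",uv,.12).round(3).tolist() for uv in[(213,172),(272.25,183.25),(262,247.5),(198.75,237)]])
c=np.array([[213,172],[272.25,183.25],[262,247.5],[198.75,237]])
W=np.array([atz("top",u,.12)[:2] for u in c]); 
f=W[:2].mean(0)-W[2:].mean(0); yaw=np.arctan2(f[1],f[0]); 
# rear edge corner sides
lv=np.array([-np.sin(yaw),np.cos(yaw)]); sgn=[100 if (w-W.mean(0))@lv>0 else -100 for w in W]
box=np.array([[185,sgn[0],120],[185,sgn[1],120],[-40,sgn[2],120],[-40,sgn[3],120]])
o0=W.mean(0)-f/np.linalg.norm(f)*.0725
# scene rear/top corners: crop /2.6 + (180,120)
sc=np.array([[98,184],[206,288]])/2.6+[180,120]
eye_t=np.array([[191.1,227.8],[270.2,243.7]])-0; eye_s=np.array([[330.8,208.8],[270.2,158.7]])
print(yaw,o0,sgn)
rearS=[[185,sgn[0],120],[185,sgn[1],120]]
pr=proj("scene",D([*o0,yaw],rearS));print("scene rear",pr,sc)
best=[]
for k in(0,1):
    y0=131 if sgn[0]>0 else -131   # eye_t[0] is on left of image as box corner 0
    def E(dz): return np.array([[-5,y0,120+dz*(k==0)],[-5,-y0,120+dz*(k==1)]])
    def res(v):
        p=v[:3]; e=E(19)
        top=v[3:5]
        ss=np.array([[185,sgn[1],120],[185,sgn[0],120]]) if np.linalg.norm(pr[0]-sc[0])>np.linalg.norm(pr[0]-sc[1]) else np.array(rearS)
        pt=proj("top",D(p,box))-c+top; ps=proj("scene",D(p,ss))-sc
        es=[proj("scene",D(p,e))[i]-eye_s[np.argmin(np.linalg.norm(eye_s-proj("scene",D(p,e))[i],axis=1))] for i in(0,1)]
        return np.r_[pt.ravel(),ps.ravel(),(proj("top",D(p,e))-eye_t+top).ravel(),np.ravel(es),top]
    s=least_squares(res,[*o0,yaw,0,0]); print("raised",["left" if E(1)[k,1]>0 else "right"],"cost",s.cost,s.x.round(4)); print(s.fun.reshape(-1,2).round(1).tolist()); print(D(s.x,E(19)+[[0,0,11.5]]).round(4).tolist())
E
```

```text
top dirs [[0.693, 0.108, 0.12], [0.652, -0.089, 0.12], [0.439, -0.05, 0.12], [0.478, 0.156, 0.12]]
-0.20189324651234422 [0.49446535 0.04591364] [100, -100, -100, 100]
scene rear [[256.4151641  230.67405636]
 [214.55514582 190.80212226]] [[217.69230769 190.76923077]
 [259.23076923 230.76923077]]
raised ['left'] cost 57.49682856547989 [ 0.4888  0.053  -0.2187  1.2815 -0.6172]
[[0.5, 0.1], [0.1, 0.6], [-2.9, 3.0], [0.4, 1.3], [0.2, -0.5], [-0.2, -0.3], [0.3, -2.4], [0.3, -1.9], [-0.1, -5.0], [-1.1, 7.6], [1.3, -0.6]]
[[0.5123, 0.182, 0.1505], [0.4555, -0.0738, 0.1315]]
raised ['right'] cost 18.266130104086677 [ 0.4871  0.0516 -0.2105  0.856  -1.0377]
[[-0.0, 0.3], [-0.3, 0.3], [-2.7, 2.8], [0.4, 1.6], [0.3, -0.6], [0.5, -0.7], [1.0, -1.5], [0.7, -2.5], [-0.7, 0.6], [-1.2, 1.7], [0.9, -1.0]]
[[0.5096, 0.1807, 0.1315], [0.4549, -0.0755, 0.1505]]
```

```bash
python3 - <<'E'
from h import *
from scipy.optimize import least_squares
# red-weighted centroids (upsampled evidence)
def cen(f,u,v,r=7):
    im=cv2.imread(f).astype(float)[v-r:v+r+1,u-r:u+r+1]; w=np.clip(im[:,:,2]-np.maximum(im[:,:,1],im[:,:,0])-25,0,None)
    yy,xx=np.mgrid[v-r:v+r+1,u-r:u+r+1]; return np.array([(w*xx).sum(),(w*yy).sum()])/w.sum()
T={ 'L':cen("pics/top0.png",191,228),'R':cen("pics/top0.png",270,244)}; S={'L':cen("pics/scene0.png",270,159),'R':cen("pics/scene0.png",331,209)}
print(T,S)
for k in 'LR':
    s=least_squares(lambda P:np.r_[proj("top",P)[0]-T[k],proj("scene",P)[0]-S[k]],[.48,0,.13]); print(k,s.x.round(4),s.fun.round(2)); 
    for z in(.12,.125,.14,.145): print(z,atz("top",T[k],z).round(4)[:2],atz("scene",S[k],z).round(4)[:2])
# scene crop of both clips + top crop
a=cv2.imread("pics/scene0.png"); b=cv2.imread("pics/top0.png")
t=[cv2.resize(x,(390,290),interpolation=cv2.INTER_CUBIC) for x in(a[192:232,305:359],a[140:180,245:299],b[223:263,245:299],b[208:248,165:219])]
cv2.imwrite("pics/c.png",np.vstack([np.hstack(t[:2]),np.hstack(t[2:])]))
E
```

```text
{'L': array([191.70655926, 226.2589183 ]), 'R': array([269.54175153, 241.75254582])} {'L': array([269.75046211, 159.69963031]), 'R': array([330.56656208, 208.51389511])}
L [0.5568 0.0926 0.239 ] [ 23.9  -18.42  23.28   2.24]
0.12 [0.5132 0.1792] [ 0.4238 -0.1002]
0.125 [0.5128 0.1786] [ 0.4306 -0.0941]
0.14 [0.5113 0.1769] [ 0.4512 -0.0757]
0.145 [0.5109 0.1763] [ 0.4581 -0.0696]
R [ 0.3985  0.0148 -0.0114] [-26.77  19.47 -29.25  -2.63]
0.12 [ 0.4576 -0.0748] [0.5058 0.1796]
0.125 [ 0.4573 -0.0745] [0.5118 0.1831]
0.14 [ 0.4564 -0.0738] [0.5301 0.1934]
0.145 [ 0.4561 -0.0735] [0.5361 0.1969]
```

View pics/c.png

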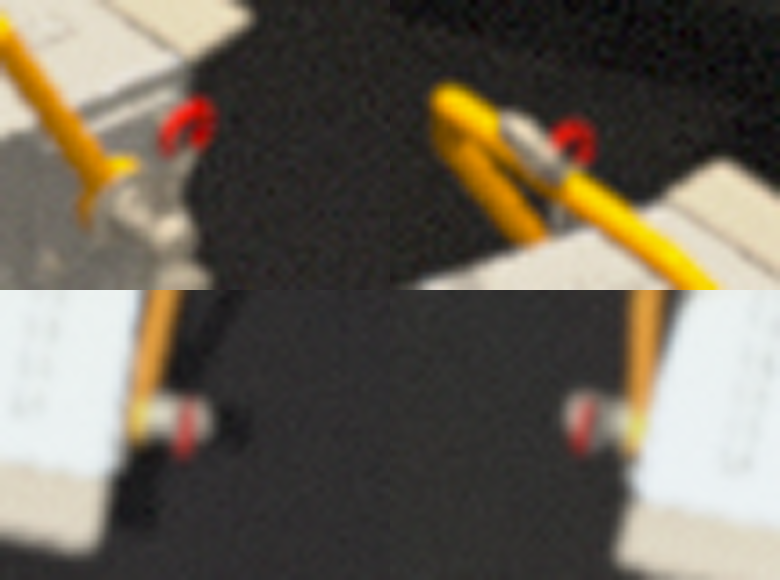

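The scene crop puts the far eye (dredge −y, right) about 20 mm higher than the near one. Triangulated eye-centre heights are about 0.143 m for the right and 0.122 m for the left. The right clip is therefore the started one, with its eye top near (0.456, -0.074, 0.150).

```bash
cat >> h.py <<'E'
P=(.489,.0515,-.212)
def shift(*targets):
    o=robot.get_obs(); Rt=R.from_euler("xyz",o["ee_rot"]).as_matrix(); 
    print("t",round(o["time"],2),"tcp",o["tool_pos"].round(4),"rpy",o["ee_rot"].round(3),"F",o["wrist_force"].round(1))
    for T in targets: print(np.round(T,4),"->",(Rt.T@(np.array(T)-o["tool_pos"])*10).round(3))
def bailxz(q): return 165*np.cos(q+.283),80+165*np.sin(q+.283)
E
python3 - <<'E'
from h import *
from scipy.optimize import minimize_scalar
f=lambda q:np.linalg.norm(proj("top",D(P,[[bailxz(q)[0],0,bailxz(q)[1]]]))[0]-[236.9,200.4])
q=minimize_scalar(f,bounds=(.3,.9),method="bounded");print("q",q.x,q.fun,bailxz(q.x), proj("scene",D(P,[[bailxz(q.x)[0],y,bailxz(q.x)[1]] for y in(-65,65)])))
shift((.456,-.075,.25),(.456,-.075,.185))
for j in("jar_olive","dish"):
    print(j,atz("top",{"jar_olive":(367.8,193.3),"dish":(374,246)}[j],.1 if j[0]=="j" else .01).round(3))
E
```

```text
q 0.6654418559446013 1.1211062506607627 (np.float64(96.18671722698839), np.float64(214.06384833017205)) [[251.93656276 155.81330673]
 [282.30651146 177.58491125]]
t 1.2 tcp [ 0.2029 -0.5113  0.2225] rpy [3.141 0.    0.378] F [-0.   0.4  0.6]
[ 0.456 -0.075  0.25 ] -> [ 3.962 -3.121 -0.275]
[ 0.456 -0.075  0.185] -> [ 3.962 -3.121  0.375]
jar_olive [ 0.615 -0.41   0.1  ]
dish [ 0.442 -0.446  0.01 ]
```

>>> servo_tool(plan=[[0.33, -0.26, -0.28, 0, 0, 0.075, 0], [0.66, -0.52, -0.28, 0, 0, 0.15, 0], [1, -0.78, -0.28, 0, 0, 0.225, 0], [1, -0.78, -0.28, 0, 0, 0.3, 0], [1, -0.78, -0.28, 0, 0, 0.375, 0], [1, -0.78, -0.28, 0, 0, 0.375, 0]])

```text
time: 1.7
tool_pos: [0.2677, -0.4011, 0.251]
ee_rot: [3.14, -0.001, -0.211]
wrist_force: [-0.0, 0.0, 0.8]
width: 0.0576
finger_force: 0.0
```

```bash
python3 -c "
from h import *
shift((.456,-.075,.25))"
```

```text
t 1.7 tcp [ 0.2677 -0.4011  0.251 ] rpy [ 3.14e+00 -1.00e-03 -2.11e-01] F [-0.   0.   0.8]
[ 0.456 -0.075  0.25 ] -> [ 1.158 -3.583  0.007]
```

>>> servo_tool(plan=[[0.12, -0.35, 0, 0, 0, 0, 0], [0.24, -0.7, 0, 0, 0, 0, 0], [0.33, -1, 0, 0, 0, 0, 0]])

```text
time: 1.95
tool_pos: [0.3206, -0.3101, 0.2503]
ee_rot: [-3.141, 0.0, -0.21]
wrist_force: [0.6, -0.1, 0.4]
width: 0.0373
finger_force: 0.0
```

>>> servo_tool(plan=[[0.12, -0.35, 0, 0, 0, 0, 0], [0.24, -0.7, 0, 0, 0, 0, 0], [0.33, -1, 0, 0, 0, 0, 0]])

```text
time: 2.2
tool_pos: [0.3742, -0.2187, 0.2505]
ee_rot: [-3.141, -0.0, -0.208]
wrist_force: [1.1, 0.0, 0.2]
width: 0.0172
finger_force: 0.0
```

>>> servo_tool(plan=[[0.12, -0.35, 0, 0, 0, 0, 0], [0.24, -0.7, 0, 0, 0, 0, 0], [0.33, -1, 0, 0, 0, 0, 0], [0.33, -1, 0, 0, 0, 0, 0]])

```text
time: 2.53
tool_pos: [0.4286, -0.1254, 0.2503]
ee_rot: [-3.139, -0.0, -0.202]
wrist_force: [-0.2, 0.7, 0.2]
width: 0.0004
finger_force: 0.0
```

```bash
python3 -c "
from h import *
shift((.456,-.075,.19))"
```

```text
t 2.53 tcp [ 0.4286 -0.1254  0.2503] rpy [-3.139 -0.    -0.202] F [-0.2  0.7  0.2]
[ 0.456 -0.075  0.19 ] -> [ 0.167 -0.547  0.605]
```

>>> servo_tool(plan=[[0.17, -0.55, 0.1, 0, 0, 0, 0], [0.17, -0.55, 0.1, 0, 0, 0, 0], [0.17, -0.55, 0.4, 0, 0, 0, 0], [0.17, -0.55, 0.6, 0, 0, 0, 0], [0.17, -0.55, 0.6, 0, 0, 0, 0], [0.17, -0.55, 0.6, 0, 0, 0, 0]])

```text
time: 3.03
tool_pos: [0.4541, -0.0797, 0.1895]
ee_rot: [3.141, 0.003, -0.211]
wrist_force: [0.6, 0.4, 0.7]
width: 0.0004
finger_force: 0.0
```

```bash
python3 - <<'E'
from h import *
shift((.456,-.075,.16))
a=save("scene","pics/s1.png"); b=save("top","pics/t1.png")
t=[cv2.resize(x[:,:,::-1],(390,390),interpolation=cv2.INTER_CUBIC) for x in(a[115:185,235:305],b[205:275,235:305])]
tip=[[.456,-.075,.173]]; print(proj("scene",tip),proj("top",tip))
cv2.imwrite("pics/d.png",np.hstack(t))
E
```

```text
t 3.03 tcp [ 0.4541 -0.0797  0.1895] rpy [ 3.141e+00  3.000e-03 -2.110e-01] F [0.6 0.4 0.7]
[ 0.456 -0.075  0.16 ] -> [ 0.01  -0.05   0.294]
[[269.04096241 150.37502028]] [[270.43750017 241.25289382]]
```

View pics/d.png

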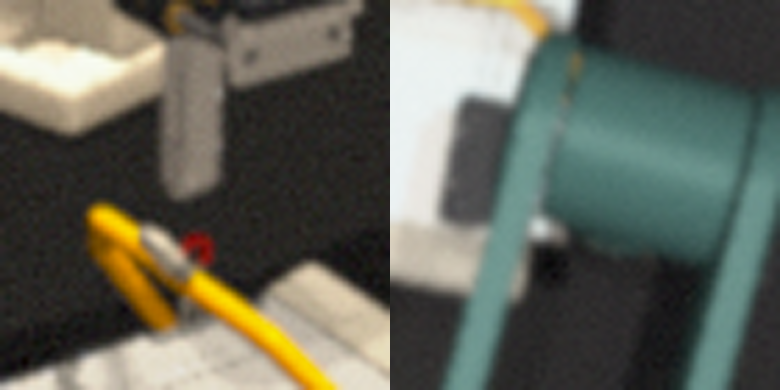

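The scene view shows the closed fingertip at about (270,150), just above the red eye at (270,160). I'll correct 5 mm in y and press.

>>> servo_tool(plan=[[0.01, -0.05, 0, 0, 0, 0, 0], [0.01, -0.05, 0.1, 0, 0, 0, 0], [0.01, -0.05, 0.17, 0, 0, 0, 0], [0.01, -0.05, 0.2, 0, 0, 0, 0], [0.01, -0.05, 0.23, 0, 0, 0, 0], [0.01, -0.05, 0.25, 0, 0, 0, 0], [0.01, -0.05, 0.25, 0, 0, 0, 0]])

```text
time: 3.72
tool_pos: [0.4574, -0.0745, 0.1661]
ee_rot: [3.141, -0.002, -0.211]
wrist_force: [0.2, 0.5, 2.6]
width: 0.0012
finger_force: 1.0
```

>>> servo_tool(plan=[[0, 0, 0.03, 0, 0, 0, 0], [0, 0, 0.06, 0, 0, 0, 0], [0, 0, 0.09, 0, 0, 0, 0], [0, 0, 0.12, 0, 0, 0, 0], [0, 0, 0.12, 0, 0, 0, 0]])

```text
time: 4.13
tool_pos: [0.4565, -0.0743, 0.1526]
ee_rot: [-3.142, 0.001, -0.211]
wrist_force: [0.0, -1.0, -0.5]
width: 0.0006
finger_force: 0.0
```

>>> servo_tool(plan=[[0, 0, 0.02, 0, 0, 0, 0], [0, 0, 0.04, 0, 0, 0, 0], [0, 0, 0.05, 0, 0, 0, 0], [0, 0, 0.05, 0, 0, 0, 0]])

```text
time: 4.47
tool_pos: [0.4565, -0.0742, 0.1476]
ee_rot: [-3.142, 0.002, -0.211]
wrist_force: [-0.3, -0.5, 0.3]
width: 0.0007
finger_force: 0.0
```

>>> servo_tool(plan=[[0, 0, 0.01, 0, 0, 0, 0], [0, 0, 0.02, 0, 0, 0, 0], [0, 0, 0.03, 0, 0, 0, 0], [0, 0, 0.03, 0, 0, 0, 0]])

```text
time: 4.8
tool_pos: [0.4578, -0.0746, 0.1469]
ee_rot: [3.141, -0.003, -0.211]
wrist_force: [-0.4, -0.5, 4.7]
width: 0.0005
finger_force: 2.3
```

```bash
python3 - <<'E'
from h import *
a=save("scene","pics/s2.png"); shift()
cv2.imwrite("pics/e.png",cv2.resize(a[125:185,235:305,::-1],(700,600),interpolation=cv2.INTER_CUBIC))
E
```

```text
t 4.85 tcp [ 0.4577 -0.0747  0.1469] rpy [ 3.141e+00 -3.000e-03 -2.110e-01] F [ 1.1 -0.   4.6]
```

View pics/e.png

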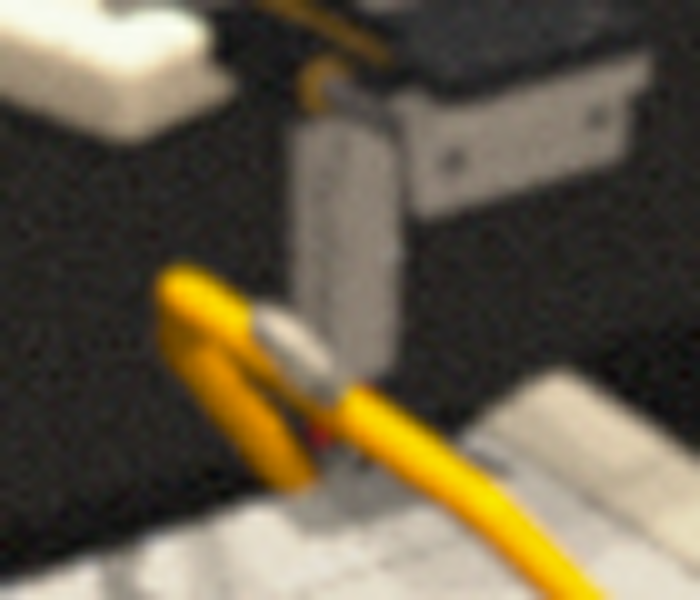

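The eye is now level with the fingertip and hidden behind the bar, with contact felt at 0.130 m. One firmer push will confirm the hard stop.

>>> servo_tool(plan=[[0, 0, 0.02, 0, 0, 0, 0], [0, 0, 0.04, 0, 0, 0, 0], [0, 0, 0.04, 0, 0, 0, 0]])

```text
time: 5.1
tool_pos: [0.4598, -0.0753, 0.1461]
ee_rot: [3.141, -0.009, -0.211]
wrist_force: [-0.5, -0.3, 14.3]
width: 0.0008
finger_force: 7.1
```

>>> servo_tool(plan=[[0, 0, -0.3, 0, 0, 0, 0], [0, 0, -0.7, 0, 0, 0, 0], [0, 0, -1, 0, 0, 0, 0], [0, 0, -1, 0, 0, 0, 0]])

```text
time: 5.43
tool_pos: [0.4598, -0.0752, 0.2489]
ee_rot: [3.141, -0.013, -0.211]
wrist_force: [1.1, 0.0, 0.0]
width: 0.0006
finger_force: 0.0
```

```bash
python3 - <<'E'
from h import *
a=save("scene","pics/s3.png")
for q in(.6,.665,.72):
    x,z=bailxz(q); print(q,x,z,proj("scene",D(P,[[x,-65,z],[x,65,z]])).round(1).tolist())
x,z=bailxz(.665)
cv2.imwrite("pics/f.png",cv2.resize(a[115:235,230:350,::-1],(600,600),interpolation=cv2.INTER_CUBIC))
shift(*[D(P,[[x,30,zz]])[0] for zz in(z+6+17+25,)])
E
```

```text
0.6 104.74795053561435 207.48673208843536 [[249.2, 158.9], [279.3, 181.1]]
0.665 96.24594474381436 214.02133457166673 [[251.9, 155.8], [282.3, 177.6]]
0.72 88.73295178139387 219.10953694179574 [[254.3, 153.3], [284.9, 174.8]]
t 5.48 tcp [ 0.4588 -0.0749  0.2455] rpy [ 3.141 -0.008 -0.211] F [-0.2 -0.4 -0.6]
[0.5894 0.0606 0.262 ] -> [ 0.995 -1.598 -0.158]
```

View pics/f.png

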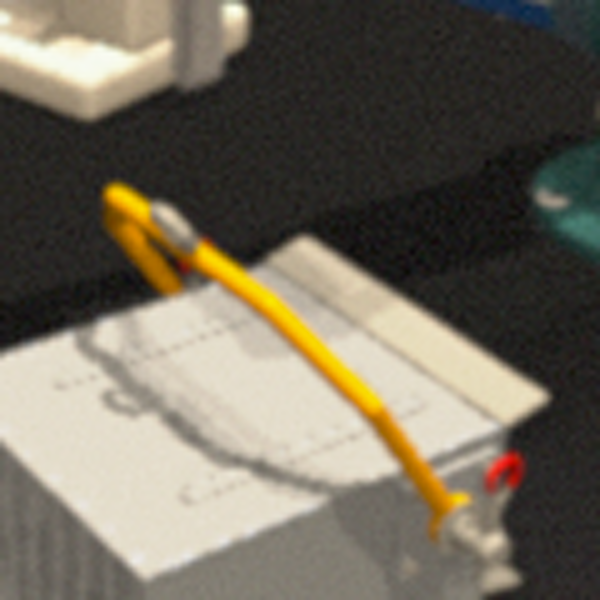

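The clip's eye has dropped by about 5 px to around (270,165), level with home, and 14 N met a hard stop. The crossbar runs from (253,153) to (284,175), so q ≈ 0.70. Next I go over the bar at dredge y ≈ +35.

>>> servo_tool(plan=[[0, 0, -0.4, 0, 0, 0, 0], [0, -0.2, -0.6, 0, 0, 0, 0], [0.2, -0.5, -0.6, 0, 0, 0, 0], [0.4, -0.85, -0.6, 0, 0, 0, 0], [0.5, -0.85, -0.6, 0, 0, 0, 0]])

```text
time: 5.9
tool_pos: [0.5252, 0.0028, 0.2991]
ee_rot: [-3.139, 0.003, -0.205]
wrist_force: [-1.4, -0.5, -0.6]
width: 0.0002
finger_force: 0.0
```

>>> servo_tool(plan=[[0.2, -0.3, 0, 0, 0, 0, 0], [0.4, -0.6, 0, 0, 0, 0, 0], [0.46, -0.8, 0, 0, 0, 0, 0], [0.46, -0.8, 0, 0, 0, 0, 0], [0.46, -0.8, 0, 0, 0, 0, 0]])

```text
time: 6.32
tool_pos: [0.5851, 0.0671, 0.2986]
ee_rot: [3.14, 0.005, -0.21]
wrist_force: [-0.0, -0.4, 0.3]
width: 0.0003
finger_force: 0.0
```

```bash
python3 - <<'E'
from h import *
L=[]
for q in(.7,.6,.5,.4,.3,.2,.1,.05,0,-.03):
    x,z=bailxz(q); L.append(D(P,[[x+2,35,z+6+17]])[0])
shift(*L)
E
```

```text
t 6.32 tcp [0.5851 0.0671 0.2986] rpy [ 3.14   0.005 -0.21 ] F [-0.  -0.4  0.3]
[0.5878 0.066  0.2403] -> [0.031 0.003 0.583]
[0.6007 0.0633 0.2305] -> [0.164 0.003 0.681]
[0.6127 0.0607 0.2194] -> [0.287 0.003 0.791]
[0.6234 0.0584 0.2071] -> [0.398 0.003 0.913]
[0.633  0.0563 0.1938] -> [0.496 0.003 1.046]
[0.6412 0.0545 0.1796] -> [0.58  0.003 1.187]
[0.6479 0.0531 0.1647] -> [0.65  0.003 1.337]
[0.6508 0.0525 0.1569] -> [0.68  0.003 1.414]
[0.6532 0.052  0.1491] -> [0.705 0.003 1.492]
[0.6545 0.0517 0.1443] -> [0.718 0.003 1.54 ]
```

>>> servo_tool(plan=[[0.03, 0, 0.3, 0, 0, 0, 0], [0.03, 0, 0.5, 0, 0, 0, 0], [0.05, 0, 0.6, 0, 0, 0, 0], [0.11, 0, 0.64, 0, 0, 0, 0], [0.17, 0, 0.69, 0, 0, 0, 0], [0.23, 0, 0.74, 0, 0, 0, 0], [0.29, 0, 0.8, 0, 0, 0, 0], [0.35, 0, 0.86, 0, 0, 0, 0], [0.4, 0, 0.92, 0, 0, 0, 0], [0.44, 0, 0.98, 0, 0, 0, 0], [0.44, 0, 0.98, 0, 0, 0, 0]])

```text
time: 7.23
tool_pos: [0.6305, 0.0568, 0.2027]
ee_rot: [-3.141, -0.003, -0.212]
wrist_force: [1.4, -1.3, 1.9]
width: 0.0005
finger_force: 1.0
```

```bash
python3 - <<'E'
from h import *
a=save("scene","pics/s4.png")
cv2.imwrite("pics/g.png",cv2.resize(a[115:235,230:350,::-1],(600,600),interpolation=cv2.INTER_CUBIC))
L=[]
for q in(.3,.2,.1,.05,0,-.03):
    x,z=bailxz(q); L.append(D(P,[[x+2,35,z+6+17]])[0])
shift(*L)
E
```

```text
t 7.28 tcp [0.6294 0.0575 0.2028] rpy [-3.141 -0.    -0.212] F [0.9 0.2 1.3]
[0.633  0.0563 0.1938] -> [0.037 0.004 0.089]
[0.6412 0.0545 0.1796] -> [0.121 0.004 0.231]
[0.6479 0.0531 0.1647] -> [0.19  0.004 0.381]
[0.6508 0.0525 0.1569] -> [0.219 0.005 0.458]
[0.6532 0.052  0.1491] -> [0.244 0.005 0.537]
[0.6545 0.0517 0.1443] -> [0.257 0.005 0.585]
```

View pics/g.png

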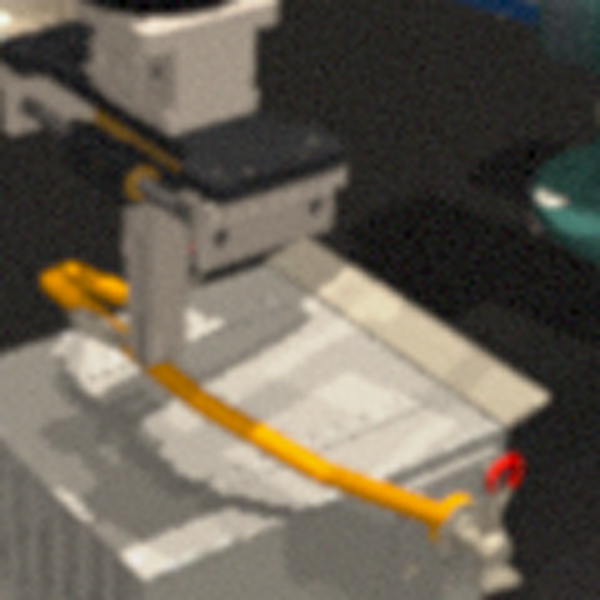

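The bail follows the finger: the fingertip is on the bar at about (260,188) and the bar is clearly lower. Carrying on along the arc.

>>> servo_tool(plan=[[0.06, 0, 0.1, 0, 0, 0, 0], [0.1, 0, 0.17, 0, 0, 0, 0], [0.13, 0, 0.24, 0, 0, 0, 0], [0.16, 0, 0.31, 0, 0, 0, 0], [0.19, 0, 0.38, 0, 0, 0, 0], [0.22, 0, 0.45, 0, 0, 0, 0], [0.24, 0, 0.5, 0, 0, 0, 0], [0.25, 0, 0.53, 0, 0, 0, 0], [0.25, 0, 0.55, 0, 0, 0, 0], [0.25, 0, 0.55, 0, 0, 0, 0]])

```text
time: 8.12
tool_pos: [0.652, 0.0526, 0.1491]
ee_rot: [3.142, 0.002, -0.211]
wrist_force: [-0.2, -0.1, 5.2]
width: 0.0
finger_force: 2.4
```

>>> servo_tool(plan=[[0, 0, 0.02, 0, 0, 0, 0], [0, 0, 0.04, 0, 0, 0, 0], [0, 0, 0.04, 0, 0, 0, 0]])

```text
time: 8.37
tool_pos: [0.6521, 0.0526, 0.1488]
ee_rot: [-3.141, -0.001, -0.211]
wrist_force: [-5.7, 1.1, 13.9]
width: 0.0006
finger_force: 7.3
```

>>> servo_tool(plan=[[0, 0, -0.3, 0, 0, 0, 0], [0, 0, -0.7, 0, 0, 0, 0], [0, 0, -1, 0, 0, 0, 0], [0, 0, -1, 0, 0, 0, 0]])

```text
time: 8.7
tool_pos: [0.6545, 0.0525, 0.2525]
ee_rot: [-3.139, -0.011, -0.211]
wrist_force: [0.5, -0.3, 0.9]
width: 0.0004
finger_force: 0.0
```

>>> servo_tool(plan=[[-0.3, 0, -0.3, 0, 0, 0, 0], [-0.6, 0, -0.6, 0, 0, 0, 0], [-1, 0, -0.6, 0, 0, 0, 0], [-1, 0, -0.6, 0, 0, 0, 0], [-1, 0, -0.6, 0, 0, 0, 0]])

```text
time: 9.12
tool_pos: [0.5528, 0.0739, 0.3041]
ee_rot: [3.141, 0.002, -0.21]
wrist_force: [0.7, -0.4, -0.5]
width: 0.0005
finger_force: 0.0
```

```bash
python3 - <<'E'
from h import *
a=save("scene","pics/s5.png")
cv2.imwrite("pics/h.png",cv2.resize(a[125:245,210:350,::-1],(700,600),interpolation=cv2.INTER_CUBIC))
x,z=bailxz(0); print(proj("scene",D(P,[[x,-65,z],[x,65,z],[-5,-131,120],[-5,131,120]])).round(1).tolist()); shift()
E
```

```text
[[232.5, 191.4], [260.0, 216.6], [268.5, 166.2], [329.5, 209.7]]
t 9.17 tcp [0.5541 0.0735 0.3035] rpy [ 3.141e+00  2.000e-03 -2.110e-01] F [0.6 0.1 0.7]
```

View pics/h.png

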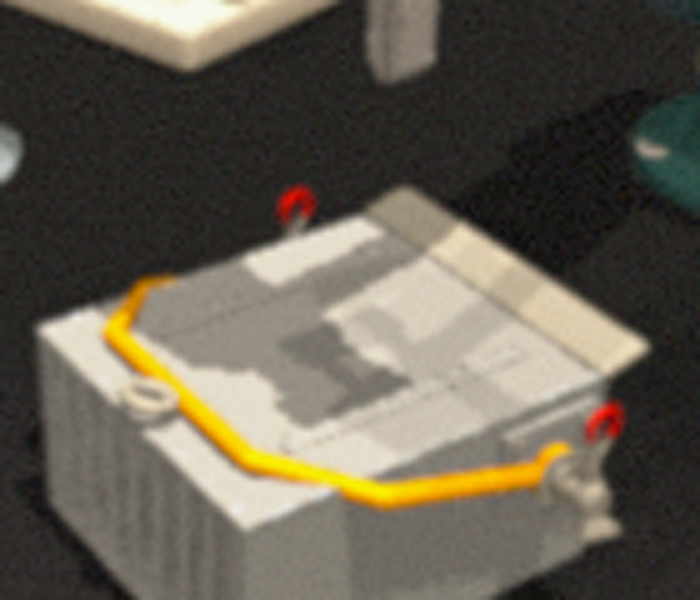

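The bail lies flat, with its crossbar from (233,190) to (260,216) against a predicted (232.5,191.4) to (260,216.6). The eyes are at (269,166) and (331,209), both within 2 px of the home prediction.

```bash
python3 -c "
from h import *
print(robot.close_job())"
```

```text
the job is handed in; nothing more can be done
None
```

I pushed the right-hand clip (dredge −y side) down to its hard stop, level with the other one, and folded the bail flat onto the box; the job is handed in, and no verdict came back.

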